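Send the cheese portions down the tipping tray

ROBOT

A 6-joint arm with a two-finger parallel gripper is mounted at the origin on the work surface. World frame = base frame: x ahead of the robot, y to its left, z up, the work surface at z = 0. Lengths are in m, angles in degrees, forces in N, time in s.
With the tool pointing down it reaches from about 0.35 to 0.875 m from the base axis. Payload 4.2 kg.
Tool frame: the origin (TCP) lies midway between the tips of the shut fingers; the grasp point (between the pads) lies 19 mm behind it; y points along the fingers, z is the direction in which the jaws open and shut, and the axes are right-handed (so a half turn about y gives the same grasp; the last joint's range is limited). The gripper opens to 87 mm and grips with 3 to 60 N. Pads are 19 mm wide; open, the fingers measure 117 mm over their backs; the gripper's body (75 mm by 190 mm) begins 51 mm behind the grasp point.
Start: joints at [-62.533, 22.042, 0.453, 0, -68.411, -14.817], TCP at [0.137, -0.61, 0.223] pointing down, gripper open.
Joint ranges: [-179.83, 179.83], [-69.29, 118.12], [-61.27, 80.66], [-181.25, 117.63], [-171.15, -9.14], [-177.46, 177.46]. Speed limits (degrees/s): [159.86, 159.86, 180, 180, 180, 180].

INTERFACE

Orientations are given as [roll, pitch, yaw] about the fixed x, y, z axes, in that order (R = Rz(yaw) Ry(pitch) Rx(roll)).
In Python, from workcell import env gives the robot as it stands. The module is installed in compiled form; this text tells all that it offers. Calls block until the motion is done:
- env.goto(position, orientation): joint-space move of the TCP to a pose.
- env.move_straight(position, rotation=None, rate=0.15, force_limit=None): straight line of the TCP; rotation=None keeps the orientation; rate is the mean speed in m/s. With force_limit (N) it stops when the force on the tool has changed by that much, and returns True; else False.
- env.set_joints(angles): joint-space move.
- env.gripper_to(opening, grasp_force=None): opening from 0.0 (shut) to 1.0 (fully open); grasp_force is the grip in N (None keeps the last); returns when the fingers have stopped.
- env.dwell(seconds).
- env.inverse_kinematics(position, orientation): joint angles nearest the present ones, or None.
- env.read_state(): the state.
- env.grab_frame(name): name is "scene" or "top"; returns a dict with "image" (420x560x3 uint8, blue, green, red), "fx", "fy", "cx", "cy" (pixels), "position" and "orientation" of the camera in the world. Camera axes: x right, y up, looking along -z (the intrinsics and any distortion apply to the point x, -y, -z); pixel columns grow to the right and rows downward; lengths in m; the calibration is good to about 2 mm. A picture is of the moment at which its call begins. There is no depth.
A pose or a line that the arm cannot do raises env.Unreachable and nothing moves.
- env.close_job(): hands the job in, once; it reports no verdict.
Trained networks look in a picture, given as the dict that the camera call returned (one of the last four; its "shot" number tells which), for a name from the list of things; names that differ only in an ending like _2 or _b are one class to them, and where a whole thing is asked for, a point or a joint stands for the part that bears it (a point fixed in the world has none). Each returns a list of dicts, best first, with "score" (0 to 1); they miss things now and then, are a little off and sometimes report something else, mostly with a low value. They report only what shows in the picture. A call takes as long as a camera call. They do not tell look-alikes from the thing itself.
- env.search_frame(picture, thing): "xyz" ([x, y, z] in m, in world coordinates, good to about 4 mm: the middle of the surface that is visible of it).
- env.trace(picture, thing): "mask" (420x560 bool, what is visible of it).
The state is a dict: "clock": time; "joint_positions": joint angles; "qvel": joint speeds; "joint_torque": joint torques, N m; "position": TCP position; "tool_rot": TCP orientation; "force": force on the tool from outside, world axes, zero at the start; "wrist_torque": the same for the moment, N m; "opening": opening from 0.0 (shut) to 1.0 (fully open).
Only numpy, scipy, OpenCV 4.12 (cv2) and the standard library are available. Lean on these libraries where they do the work, as an engineer would, in place of code of your own. Each camera call takes 0.05 s, during which the arm holds its last target.

TASK

Take the rectangular block of cheese off the wooden board and lay it flat in the tipping tray, in the half away from the press flap, with the two portions already there. Then press the tray's flap down gently until you feel the tray come to rest on the rubber stop under it, and keep it down until all three portions have slid to the flap end; don't touch the other portions or lean hard on the flap. Let the tray come back up to level slowly, staying in contact so it doesn't spring back, then let go and leave everything else on the counter where it is.

Things in the scene. Friction and masses are not known exactly. Their poses are not given: they have to be found in the camera images.
- stand: Fixed steel stand of the tipping tray: a floor plate 270 x 190 x 12 mm with two side cheeks 127 mm high, 45 mm long, that carry the hinge. Origin: middle of the hinge's foot on the counter; x points horizontally to the flap end of the tray, y along the hinge axis, z up. The hinge axis is 115 mm above the origin. It stands differently each time.
- tray: Open aluminium tray that tilts on the stand. Origin on the hinge axis; x along the tray to the flap end, y along the hinge axis, z up out of the tray (tilts with it). Inside 320 (x) x 170 (y) mm, middle over the hinge; inner floor at z = 10 mm, floor and walls 4 mm thick, rim at z = 36 mm. Its wet metal floor is slippery (friction coefficient about 0.25 to 0.33, unknown), so the portions begin to slide at 0.25 to 0.32 rad of tilt. Do not push it anywhere with more than 20 N.
- tray_floor (a point): Point in the middle of the tray's inner floor, 10 mm above the hinge axis, axes as the tray's. Negative x is the half away from the flap, positive x the flap end.
- press_flap (a point): Top of the flat press flap, 52 (x) x 70 (y) mm, 4 mm thick, jutting out at rim height beyond the tray's end wall; the point is at tray x = 192, y = 0, z = 36 mm, axes as the tray's. Push down here to tip. A spring holds it up: 5 to 9 N tips it, 2 to 7 N once the portions have slid. Past the rubber stop the force climbs about 3 N per mm; over 20 N is too much.
- tray_hinge (a joint): Tilt of the tray in rad: 0 is level (spring-held against its upper stop), positive is flap end down. It stops on the rubber rest between about 0.36 and 0.55 rad, differently each time. If let go it springs back at several rad/s; it must rise slower than 0.8 rad/s.
- rest: Upright steel post on the stand's floor plate, 20 mm thick, 110 mm from the hinge towards the flap, under the tray, topped by a rubber-domed foot screwed to a height that is not given and differs each time. The tray lands on it when tipped; feel for it. Origin at the foot of the post, 12 mm above the counter.
- block: The portion to load: rectangular cheese block with a paper band, 62 (x) x 44 (y) x 34 mm high, 0.08 to 0.14 kg, origin at the centre of its underside. Lies flat on the wooden board, the only rectangular thing there; place and turn vary.
- wheel: Round waxed cheese, 62 mm across, 32 mm high, lying flat in the tray at the end away from the flap. Origin at the centre of its underside. Not to be touched by the robot.
- slab: Rectangular cheese with a paper band, 58 (x) x 50 (y) x 28 mm high, beside the wheel in the tray (which side varies). Origin at the centre of its underside. Not to be touched by the robot.
- board: Fixed wooden board on the counter, 270 (x) x 240 (y) mm, 12 mm thick; origin at the centre of its underside.
- small_wheel: Bystander on the board: round cheese, 58 mm across, 30 mm high. Origin under its centre.
- pot: Bystander on the board: lidded round pot, 58 mm across, 46 mm high. Origin under its centre.
- jar: Bystander beyond the tray: jar 72 mm across, 120 mm high. Origin under its centre.
- bowl: Bystander beyond the tray: steel bowl 120 mm across, 50 mm high. Origin under its centre.
- card: Bystander: blank card on a stick in a round wooden foot 56 mm across, 175 mm high in all. Origin under the foot's centre.
- spatula: Bystander: spatula 260 mm long lying on the counter beyond the flap end. Origin under its middle.
Things that resemble listed ones, but are neither listed nor needed, are in the scene too. Leave any pink or red look-alike of the block alone.

How it is judged:
By the outcome, as a careful person would: the job done as asked, in the order asked, and still so for the second after the job is handed in, with the robot touching nothing.
It also fails if it takes over 72 s, if anything falls off the work surface, if the arm or the gripper's body presses on something with over 40 N, if the wrist force passes 120 N, or if a joint passes its speed limit or range.

## Working session

There is one attempt and no reset: what is moved stays moved. The work goes in short steps, each a Python script; the robot and the scene stay as the last script left them, time stands still between calls to the robot, and variables do not carry over. Pictures are saved under pics/ and viewed, and the job is handed in when it is done.

```bash
mkdir -p pics; ls; python3 - <<'E'
from workcell import env
import cv2
s=env.read_state(); print(s['clock'],s['position'],s['tool_rot'],s['force'],s['opening'])
for n in ("scene","top"):
    p=env.grab_frame(n); cv2.imwrite(f'pics/{n}0.png',p['image'])
    print({k:v for k,v in p.items() if k!='image'})
    for t in ("block","slab","wheel","tray","press_flap","stand","board"):
        for d in env.search_frame(p,t)[:4]: print(n,t,round(d['score'],2),[round(float(v),4) for v in d['xyz']])
print(env.read_state()['clock'])
E
```

```text
pics
0.0 [ 0.13678186 -0.60925499  0.22147079] [-8.98774683e+01  5.77391172e-03  1.26411085e+01] [ 0.47887079 -0.34591016 -0.93046227] 1.002450029988999
{'fx': 463.7760975989792, 'fy': 463.7760975989792, 'cx': 275.884961928976, 'cy': 210.33635437180777, 'position': array([ 1.28387728, -0.10519089,  1.25212969]), 'orientation': array([34.31708465, -0.7293459 , 79.29070522]), 'shot': 1}
scene block 0.88 [0.2889, -0.4138, 0.0321]
scene block 0.67 [0.4348, -0.2703, 0.046]
scene block 0.62 [0.2949, -0.3102, 0.0355]
scene block 0.41 [0.7706, -0.1963, 0.1221]
scene slab 0.56 [0.4437, -0.0566, 0.157]
scene wheel 0.85 [0.5312, -0.0865, 0.1567]
scene tray 0.68 [0.5079, 0.0695, 0.1254]
scene tray 0.49 [0.8178, -0.0948, 0.1119]
scene press_flap 0.98 [0.5138, 0.0685, 0.1255]
scene stand 0.63 [0.5373, 0.0594, 0.1216]
scene board 0.73 [0.5169, -0.3448, 0.0143]
{'fx': 489.5969471650138, 'fy': 489.5969471650138, 'cx': 281.0485079304074, 'cy': 205.0495379856368, 'position': array([0.44534114, 0.0145794 , 1.84714609]), 'orientation': array([  3.50668732,   0.76194587, -90.75270027]), 'shot': 2}
top block 0.7 [0.4318, -0.2704, 0.0461]
top block 0.52 [0.2748, -0.4157, 0.0337]
top block 0.5 [0.2895, -0.3155, 0.0325]
top slab 0.72 [0.4281, -0.0598, 0.1517]
top wheel 0.72 [0.5154, -0.0838, 0.1542]
top tray 0.6 [0.5166, 0.0648, 0.1269]
top press_flap 0.7 [0.5167, 0.0684, 0.1257]
top press_flap 0.46 [0.5135, 0.0625, 0.1232]
top stand 0.76 [0.5105, 0.0611, 0.1226]
top stand 0.74 [0.7662, -0.1999, 0.1118]
top board 0.58 [0.4932, -0.3333, 0.0144]
0.8
```

View pics/scene0.png

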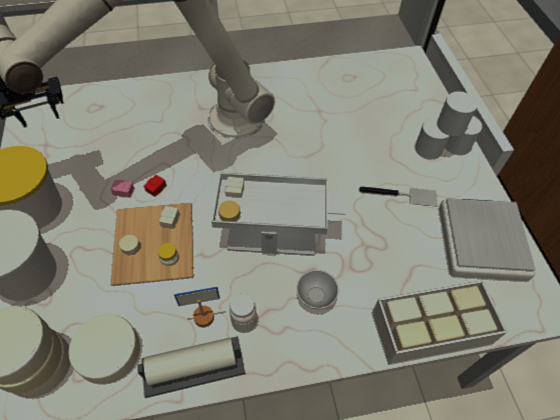

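View pics/top0.png

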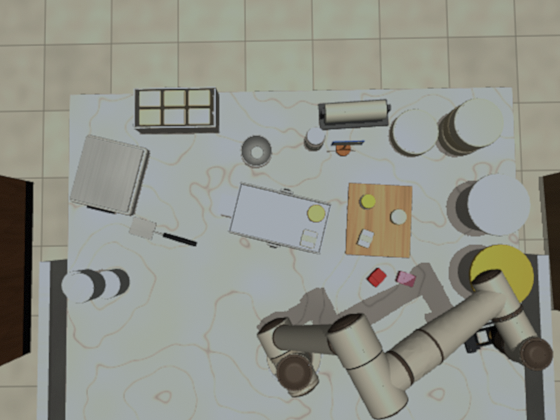

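```bash
python3 - <<'E'
import cv2,numpy as np
a=cv2.imread('pics/scene0.png');b=cv2.imread('pics/top0.png')
cv2.imwrite('pics/c1.png',cv2.resize(a[165:265,190:350],None,fx=5,fy=5,interpolation=cv2.INTER_CUBIC))
cv2.imwrite('pics/c2.png',cv2.resize(b[175:260,215:345],None,fx=6,fy=6,interpolation=cv2.INTER_CUBIC))
c=cv2.resize(a[195:255,110:195],None,fx=6,fy=6,interpolation=cv2.INTER_CUBIC)
d=cv2.resize(b[215:255,340:400],None,fx=6,fy=6,interpolation=cv2.INTER_CUBIC)
o=np.zeros((620,520,3),np.uint8);o[:360,:510]=c;o[370:610,:360]=d
cv2.imwrite('pics/c3.png',o)
E
```

```text
(no output)
```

View pics/c1.png

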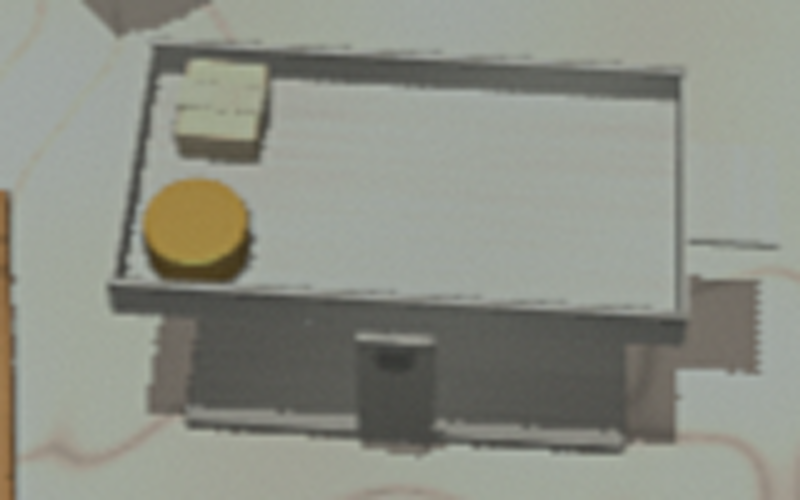

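View pics/c2.png

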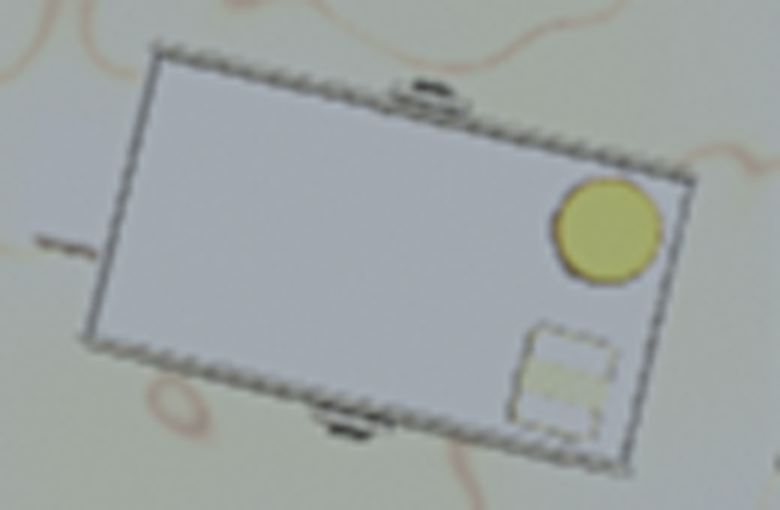

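View pics/c3.png

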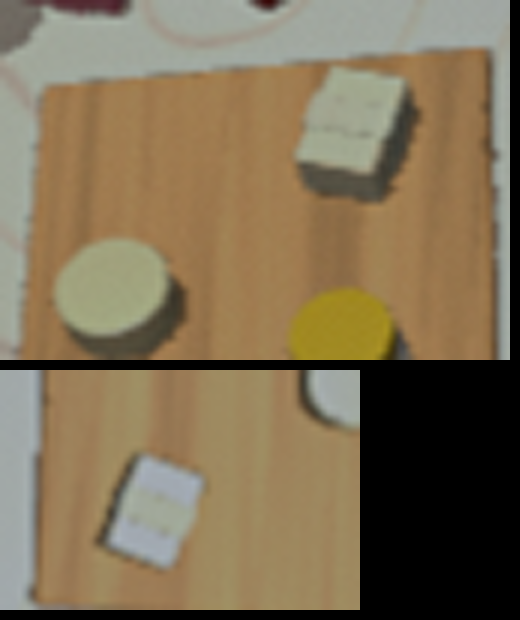

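```bash
cat > geo.py <<'E'
import numpy as np
from scipy.spatial.transform import Rotation as R
from scipy.optimize import least_squares
CAM={'scene':(463.776,275.885,210.336,[1.28387728,-0.10519089,1.25212969],[34.31708465,-0.7293459,79.29070522]),
'top':(489.597,281.0485,205.0495,[0.44534114,0.0145794,1.84714609],[3.50668732,0.76194587,-90.75270027])}
def proj(c,P):
    f,cx,cy,p,o=CAM[c]
    q=R.from_euler('xyz',o,degrees=True).inv().apply(np.atleast_2d(P)-p)
    return np.c_[cx+f*q[:,0]/-q[:,2],cy-f*q[:,1]/-q[:,2]]
def back(c,uv,z):
    f,cx,cy,p,o=CAM[c]; uv=np.atleast_2d(uv)
    d=R.from_euler('xyz',o,degrees=True).apply(np.c_[(uv[:,0]-cx)/f,-(uv[:,1]-cy)/f,-np.ones(len(uv))])
    return p+d*((z-p[2])/d[:,2])[:,None]
def fit(obs,L,W,z,x0):
    # obs: cam-> 4x2 pixels ordered local (+,+),(+,-),(-,-),(-,+)
    loc=np.array([[1,1],[1,-1],[-1,-1],[-1,1]])*[L/2,W/2]
    def res(v):
        c,s=np.cos(v[2]),np.sin(v[2])
        P=np.c_[loc@np.array([[c,s],[-s,c]])+v[:2],np.full(4,z)]
        return np.concatenate([(proj(k,P)-np.array(o)).ravel() for k,o in obs.items()])
    r=least_squares(res,x0); return r.x,res(r.x)
E
cat > f1.py <<'E'
from geo import *
up=lambda a,s,o:(np.array(a,float)+.5)/s-.5+o
# tray: +x=world +y-ish => top left; scene right. +y local = world -x (robot side): scene up, top down
t={'top':up([(88,345),(155,45),(693,180),(627,470)],6,[215,175]),
 'scene':up([(683,70),(685,320),(110,285),(155,43)],5,[190,165])}
for k in t: print(k,back(k,t[k],.151).round(4).tolist())
for k in (t,{'top':t['top']},{'scene':t['scene']}) if 0 else [t]+[{q:t[q]} for q in t]:
    v,r=fit(k,.328,.178,.151,[.48,0,np.radians(100)]); print('tray',v[:2].round(4),np.degrees(v[2]).round(2),r.round(1))
b={'top':up([(140,455-370),(205,485-370),(168,568-370),(105,540-370)],6,[340,215]),
 'scene':up([(297,157),(378,172),(412,78),(332,68)],6,[110,195])}
for k in b: print(k,back(k,b[k],.046).round(4).tolist())
E
python3 f1.py
```

```text
top [[0.4583, 0.2164, 0.151], [0.6317, 0.1763, 0.151], [0.5488, -0.1342, 0.151], [0.3825, -0.0932, 0.151]]
scene [[0.4608, 0.2195, 0.151], [0.634, 0.1767, 0.151], [0.5535, -0.1375, 0.151], [0.384, -0.0915, 0.151]]
tray [0.5065 0.0417] 75.79 [-1.7 -0.6 -0.7 -0.4  1.4 -1.1  0.7  0.7  1.  -0.2  0.6 -0.4 -0.6 -0.2
 -1.4 -0.8]
tray [0.5054 0.0414] 75.86 [-1.6 -0.2 -0.7  0.   1.5 -0.8  0.8  1. ]
tray [0.5077 0.0418] 75.73 [ 1.1  0.1  0.8  0.  -0.6  0.1 -1.3 -0.6]
top [[0.4648, -0.262, 0.046], [0.446, -0.3012, 0.046], [0.3957, -0.2774, 0.046], [0.4133, -0.2395, 0.046]]
scene [[0.452, -0.2995, 0.046], [0.4686, -0.2592, 0.046], [0.4128, -0.238, 0.046], [0.399, -0.2789, 0.046]]
```

```bash
cat > ov.py <<'E'
from geo import *; import cv2,sys
T=np.array([.5065,.0417]);ya=np.radians(75.8);ex=np.array([np.cos(ya),np.sin(ya)]);ey=np.array([-ex[1],ex[0]])
def tw(x,y,z): return np.r_[T+x*ex+y*ey,.115+z]
def rect(c,yaw,L,W,z):
    a=np.radians(yaw);u=np.array([np.cos(a),np.sin(a)]);v=np.array([-u[1],u[0]])
    return np.array([np.r_[np.array(c)+i*L/2*u+j*W/2*v,z] for i,j in((1,1),(1,-1),(-1,-1),(-1,1))])
polys=[(np.array([tw(x,y,.036) for x,y in((.164,.089),(.164,-.089),(-.164,-.089),(-.164,.089))]),(0,0,255)),
(np.array([tw(x,y,.036) for x,y in((.166,.035),(.166,-.035),(.218,-.035),(.218,.035))]),(255,0,255)),
(rect((.4315,-.2695),-22.5,.062,.044,.046),(0,255,0)),(rect((.4315,-.2695),-22.5,.062,.044,.012),(0,150,0))]
if __name__=='__main__':
  for c,f,(x0,y0,x1,y1) in(('scene','pics/scene0.png',(110,165,350,265)),('top','pics/top0.png',(215,175,400,260))):
    im=cv2.resize(cv2.imread(f)[y0:y1,x0:x1],None,fx=4,fy=4,interpolation=cv2.INTER_CUBIC)
    S=lambda P:((proj(c,P)-[x0,y0]+.5)*4-.5).round().astype(int)
    for P,col in polys: cv2.polylines(im,[S(P)],True,col,1)
    cv2.imwrite(f'pics/ov_{c}.png',im[:,:800] if im.shape[1]<=800 else cv2.resize(im,None,fx=800/im.shape[1],fy=800/im.shape[1]))
E
python3 ov.py
python3 - <<'E'
from workcell import env
import numpy as np
for n,p,o in (('g',[.4315,-.2695,.03],[-90,0,-22.5]),('pl',[.5,-.0,.14],[-90,0,-14.2]),('press',[.5535,.2278,.16],[-90,0,75.8]),('press2',[.5535,.2278,.16],[-90,0,-14.2]),('press3',[.5535,.2278,.16],[-90,0,-104.2])):
    print(n,env.inverse_kinematics(p,o))
E
```

```text
g [-1.36806447e+01  2.42676817e+01 -2.92446356e+01 -2.54444375e-14
 -3.64876827e+01 -9.88193553e+01]
pl [ 1.86387363e+01  1.45887165e+01 -2.36078751e+01 -2.54444375e-14
 -5.18034084e+01 -1.22838736e+02]
press [ 3.78549482e+01  2.23561151e+01 -8.53867388e+00 -2.54444375e-14
 -5.91052110e+01 -5.20549482e+01]
press2 [ 3.78549482e+01  2.23561151e+01 -8.53867388e+00 -2.54444375e-14
 -5.91052110e+01 -1.42054948e+02]
press3 [ 3.78549482e+01  2.23561151e+01 -8.53867388e+00  2.54444375e-14
 -5.91052110e+01  1.27945052e+02]
```

View pics/ov_scene.png

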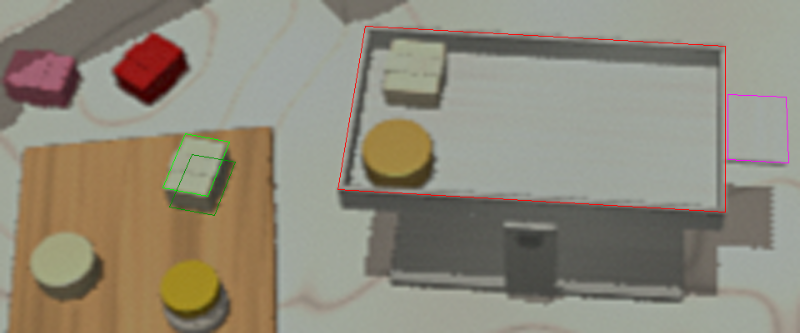

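View pics/ov_top.png

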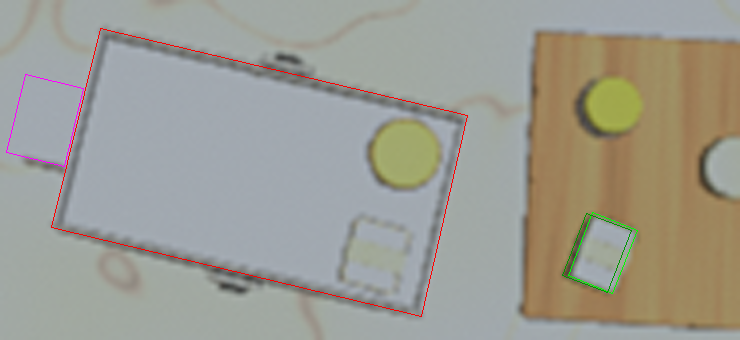

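```bash
python3 - <<'E'
from geo import *; from ov import T,ex,ey
def loc(c,uv,s,o,z):
    P=back(c,(np.array(uv,float)+.5)/s-.5+o,z)[:,:2]-T
    return np.c_[P@ex,P@ey].round(4).tolist()
print(loc('top',[(355,218),(412,230),(400,292),(343,282)],4,[215,175],.153))
print(loc('scene',[(185,60),(268,66),(260,140),(177,135)],5,[190,165],.153))
print('wheel',loc('top',[(404,154)],4,[215,175],.157),loc('scene',[(196,222)],5,[190,165],.157))
E
```

```text
[[-0.0896, 0.0201], [-0.1398, 0.0187], [-0.142, 0.073], [-0.0923, 0.0761]]
[[-0.1391, 0.0727], [-0.0888, 0.0716], [-0.0879, 0.0162], [-0.1371, 0.0164]]
wheel [[-0.118, -0.0434]] [[-0.118, -0.0474]]
```

The candidates, by scene pixel, are:
- The cream banded block on the board at (168,216).
- The red look-alike at (155,184).
- The pink look-alike at (122,188).
- The slab in the tray at (233,187).

I choose (168,216). It is the only rectangular thing on the board, and the close crop and the 62x44 overlay match it.

```bash
python3 - <<'E'
from workcell import env
import cv2
def st(t):
    s=env.read_state(); print(t,round(s['clock'],2),s['position'].round(4),s['tool_rot'].round(1),s['force'].round(2),round(s['opening'],3))
env.goto([.4315,-.2695,.13],[-90,0,-22.5]); st('above')
env.gripper_to(0.8); 
print(env.move_straight([.4315,-.2695,.0175],rate=.12,force_limit=6)); st('down')
env.gripper_to(0.3,15); st('grip')
env.move_straight([.4315,-.2695,.12],rate=.15); st('lift')
p=env.grab_frame('scene'); cv2.imwrite('pics/lift.png',cv2.resize(p['image'][130:290,90:290],None,fx=3,fy=3))
E
```

```text
above 2.48 [ 0.4316 -0.27    0.1302] [-90.   -0.  -22.5] [-0.07 -0.2  -0.2 ] 1.0
False
down 4.21 [ 0.4321 -0.2697  0.0181] [-90.   -0.1 -22.5] [-0.49  0.45 -0.51] 0.799
grip 4.78 [ 0.4316 -0.2696  0.0178] [-90.   -0.  -22.5] [-1.11 -1.28  2.26] 0.501
lift 5.62 [ 0.4307 -0.2691  0.119 ] [-90.    0.1 -22.5] [-0.29 -0.49 -1.68] 0.505
```

View pics/lift.png

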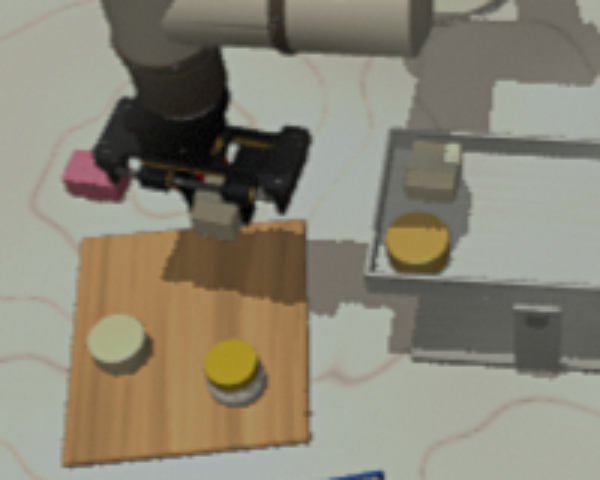

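The block is off the board and between the fingers at crop pixel (215,215). The opening reads 44 mm, which is its width.

```bash
python3 - <<'E'
from workcell import env
from ov import tw
import cv2
def st(t):
    s=env.read_state(); print(t,round(s['clock'],2),s['position'].round(4),s['tool_rot'].round(1),s['force'].round(2),round(s['opening'],3))
x,y=tw(-.031,.040,0)[:2]
env.move_straight([.4315,-.2695,.25],rate=.25)
env.move_straight([x,y,.25],[-90,0,-14.2],rate=.2); st('over')
env.move_straight([x,y,.145],rate=.12); env.dwell(.3); st('near')
print(env.move_straight([x,y,.1295],rate=.02,force_limit=2.0)); st('down')
p=env.grab_frame('scene'); cv2.imwrite('pics/pl.png',cv2.resize(p['image'][130:270,180:350],None,fx=4,fy=4))
E
```

```text
over 7.94 [0.4599 0.0209 0.2499] [-90.    0.  -14.2] [-0.74 -0.54 -1.63] 0.507
near 9.27 [0.4603 0.0215 0.1454] [-90.   -0.  -14.2] [ 0.1  -0.49 -1.76] 0.505
True
down 9.94 [0.4599 0.0213 0.1307] [-90.    0.  -14.2] [-0.71 -0.87  3.7 ] 0.503
```

View pics/pl.png

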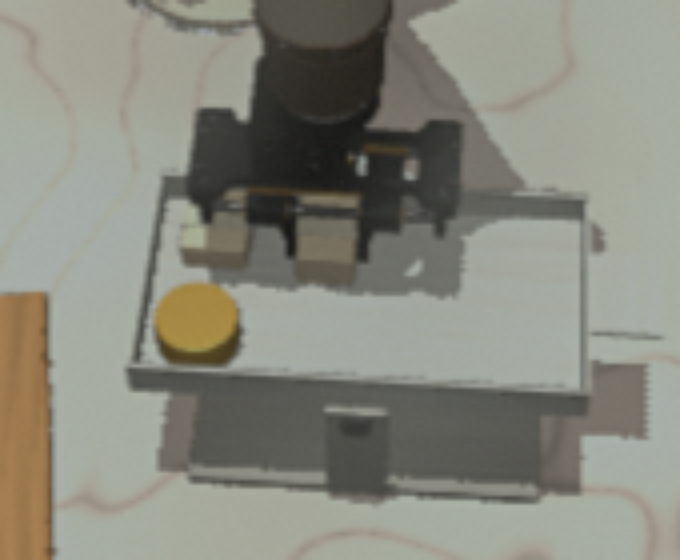

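The block (325,250) stands on the floor, with a gap from the rear finger to the slab (215,245). Contact came at the expected height, so I'll release.

```bash
python3 - <<'E'
from workcell import env
from ov import tw
import cv2
def st(t):
    s=env.read_state(); print(t,round(s['clock'],2),s['position'].round(4),s['tool_rot'].round(1),s['force'].round(2),round(s['opening'],3))
x,y=tw(-.031,.040,0)[:2]
env.gripper_to(.62); st('rel')
env.move_straight([x,y,.26],rate=.1); st('up')
env.gripper_to(0.0,10)
fx,fy=tw(.192,0,0)[:2]
env.goto([fx,fy,.24],[-90,0,-14.2+90]); st('flap')
for n in('scene','top'):
    p=env.grab_frame(n); cv2.imwrite(f'pics/rel_{n}.png',cv2.resize(p['image'][130:270,180:380],None,fx=4,fy=4))
E
```

```text
rel 10.52 [0.4589 0.0211 0.1299] [-90.1   0.2 -14.2] [-0.89  0.34  0.66] 0.622
up 11.97 [0.4597 0.0214 0.2593] [-90.1   0.2 -14.2] [-0.46  0.39  0.75] 0.622
flap 14.27 [0.5535 0.2275 0.24  ] [-90.    0.   75.7] [ 0.24 -0.44  0.21] 0.007
```

View pics/rel_scene.png

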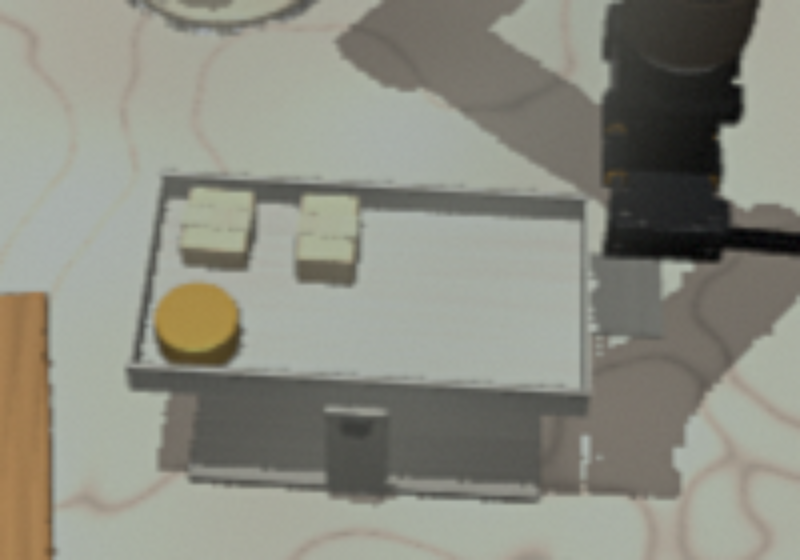

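View pics/rel_top.png

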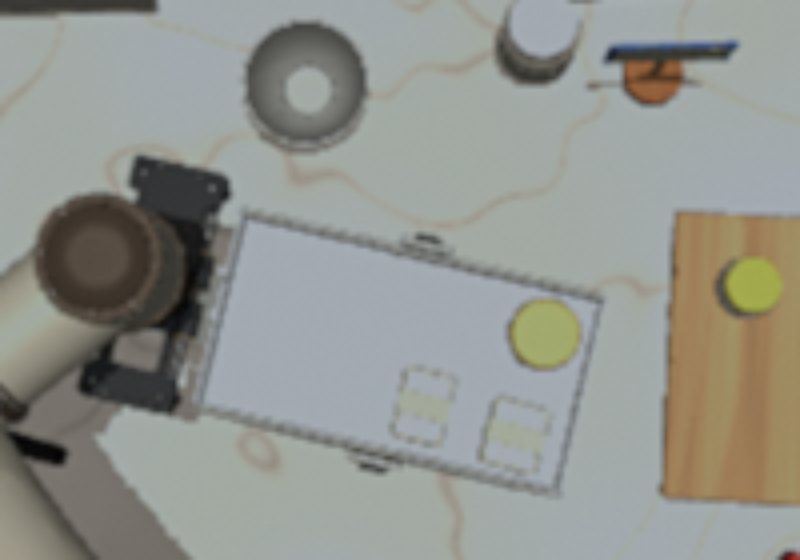

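The block (scene crop 328,240) lies flat in the rear half. The slab (218,228) and the wheel (197,322) haven't moved, and the shut gripper is above the flap. I'll press next, following the hinge arc.

```bash
cat > press.py <<'E'
from workcell import env
from ov import tw,ey
from geo import R
import numpy as np,cv2
H=tw(0,0,0); AX=np.r_[ey,0]; R0=R.from_euler('xyz',[-90,0,75.8],degrees=True)
def pose(th,dz=0):
    q=R.from_rotvec(AX*th)
    return H+q.apply(tw(.192,0,.036+dz)-H),(q*R0).as_euler('xyz',degrees=True)
def fn(th,n=3):
    a=R.from_rotvec(AX*th).apply([0,0,1])
    v=[]
    for i in range(n):
        v.append(env.read_state()['force']@a); 
        if i<n-1: env.dwell(.02)
    return float(np.mean(v))
def cur():
    s=env.read_state(); return s
E
python3 - <<'E'
from press import *
for th in(0,.2,.4,.56):
    p,o=pose(th); print(p.round(4),o.round(1),env.inverse_kinematics(p,o).round(1))
p,o=pose(0,.010); env.move_straight(p,o,rate=.12); env.dwell(.2); print('base',fn(0))
p,o=pose(0,-.004); print(env.move_straight(p,o,rate=.015,force_limit=2.0)); s=cur(); print(s['clock'],s['position'],s['force'],fn(0))
E
```

```text
[0.5536 0.2278 0.151 ] [-90.    0.   75.8] [ 37.9  22.8  -9.2  -0.  -58.  -52.1]
[0.5544 0.2311 0.1121] [-90.   11.5  75.8] [ 41.4  28.9  -8.9   7.3 -61.9 -59.6]
[0.5533 0.2267 0.0734] [-90.   22.9  75.8] [ 43.8  35.4  -8.2  13.  -66.6 -65.3]
[0.5511 0.2179 0.0435] [-90.   32.1  75.8] [ 45.1  40.8  -7.6  16.7 -70.7 -68.9]
base 0.06792391815548493
True
16.0667 [0.55358067 0.22785596 0.15143813] [-0.29227127 -0.38460331  5.19651169] 4.951589888491713
```

```bash
python3 - <<'E'
from press import *
th=0;prev=None;hit=False
while th<.56:
    d=.03 if th<.329 else .008
    th+=d; p,o=pose(th)
    st=env.move_straight(p,o,rate=.045 if d>.01 else .02,force_limit=7)
    f=fn(th,2 if d>.01 else 3); s=cur()
    print(round(th,3),round(s['clock'],2),st,round(f,2),'err mm',((s['position']-p)*1e3).round(1))
    if f>14 or st or (d<.01 and prev is not None and f-base>2.5): hit=True;break
    base=f if prev is None or d>.01 else min(base+.3,f) ; prev=f
print('hit',hit,th)
for n in('scene','top'):
    p=env.grab_frame(n); cv2.imwrite(f'pics/tilt_{n}.png',cv2.resize(p['image'][130:270,180:380],None,fx=4,fy=4))
E
```

```text
0.03 16.39 False 4.93 err mm [ 0.3 -0.   0.4]
0.06 16.69 False 4.48 err mm [0.3 0.  0.4]
0.09 16.99 False 4.83 err mm [ 0.3 -0.   0.5]
0.12 17.29 False 5.4 err mm [0.3 0.  0.5]
0.15 17.59 False 5.73 err mm [0.3 0.1 0.5]
0.18 17.89 False 5.75 err mm [0.2 0.1 0.5]
0.21 18.19 False 5.03 err mm [0.2 0.2 0.5]
0.24 18.49 False 5.88 err mm [0.2 0.2 0.4]
0.27 18.79 False 5.37 err mm [0.2 0.2 0.4]
0.3 19.09 False 5.76 err mm [0.2 0.3 0.4]
0.33 19.39 False 5.61 err mm [0.1 0.3 0.4]
0.338 19.68 False 5.19 err mm [0.1 0.3 0.5]
0.346 19.96 False 4.76 err mm [0.2 0.3 0.3]
0.354 20.24 False 3.49 err mm [ 0.1  0.2 -0.2]
0.362 20.52 False 3.52 err mm [ 0.   0.1 -0.3]
0.37 20.81 False 3.87 err mm [-0.   0.1 -0.2]
0.378 21.09 False 3.34 err mm [-0.   0.1 -0.2]
0.386 21.38 False 3.4 err mm [ 0.   0.1 -0.1]
0.394 21.66 False 3.64 err mm [ 0.   0.  -0.1]
0.402 21.94 False 4.15 err mm [ 0.  -0.  -0.1]
0.41 22.23 False 3.76 err mm [ 0.  -0.  -0.1]
0.418 22.51 False 4.41 err mm [ 0.  -0.  -0.1]
0.426 22.79 False 3.61 err mm [ 0.  -0.  -0.1]
0.434 23.07 False 3.66 err mm [ 0.  -0.  -0.1]
0.442 23.36 False 3.8 err mm [ 0.  -0.  -0.1]
0.45 23.64 False 4.15 err mm [-0.  -0.  -0.1]
0.458 23.93 False 4.21 err mm [-0.  -0.  -0.1]
0.466 24.21 False 3.61 err mm [ 0.  -0.  -0.1]
0.474 24.49 False 3.54 err mm [ 0.  -0.  -0.1]
0.482 24.77 False 4.08 err mm [-0.  -0.1 -0.1]
0.49 25.06 False 3.54 err mm [ 0.  -0.  -0.1]
0.498 25.34 False 4.03 err mm [-0.  -0.  -0.1]
0.506 25.62 False 3.8 err mm [-0.  -0.  -0.1]
0.514 25.91 False 3.25 err mm [ 0.  -0.  -0.1]
0.522 26.19 False 7.98 err mm [0.1 0.3 0.9]
hit True 0.5220000000000002
```

View pics/tilt_scene.png

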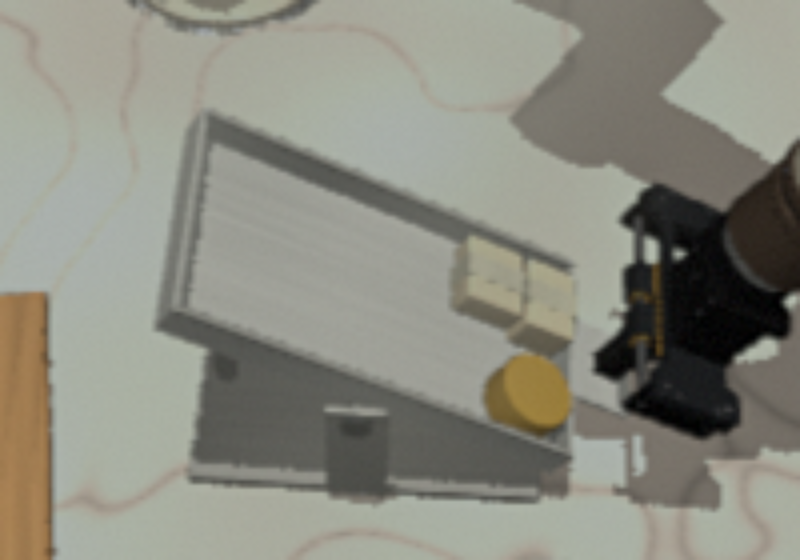

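View pics/tilt_top.png

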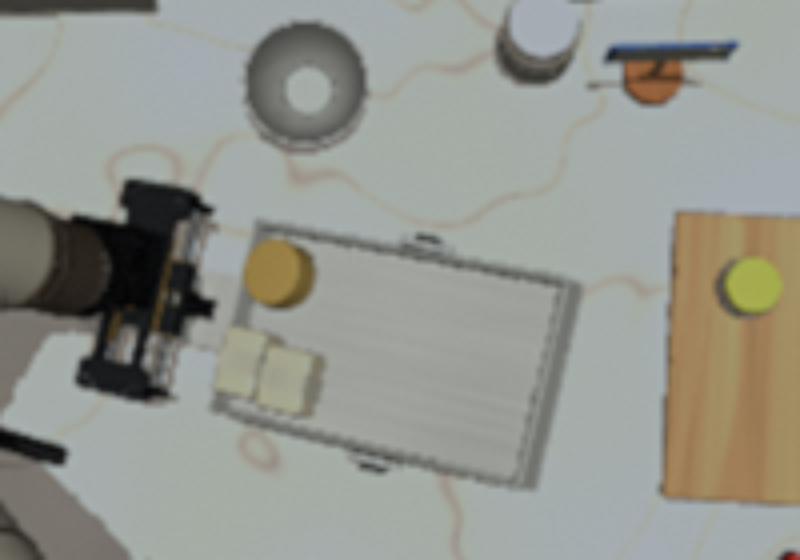

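All three portions are at the flap end: block (550,300), slab (488,272) and wheel (528,392) in the scene crop. The force stepped from about 3.5 N to 8 N at 0.52 rad, which is the rubber stop. I'll confirm and hold, then ease the tray up.

```bash
python3 - <<'E'
from press import *
th=.522
env.dwell(.6); f=fn(th,5); s=cur(); print('hold',s['clock'],round(f,2))
if f<9:
    p,o=pose(th+.003); env.move_straight(p,o,rate=.01,force_limit=5); env.dwell(.2); print('confirm',round(fn(th,5),2),((cur()['position']-p)*1e3).round(1))
env.dwell(.8); print('held',cur()['clock'],round(fn(th,5),2))
while th>1e-6:
    th=max(0,th-.04); p,o=pose(th); env.move_straight(p,o,rate=.03)
    print(round(th,3),round(cur()['clock'],2),round(fn(th,2),2))
env.dwell(.3); print('level',round(fn(0,4),2),cur()['position'])
for n in('scene','top'):
    p=env.grab_frame(n); cv2.imwrite(f'pics/lev_{n}.png',cv2.resize(p['image'][130:270,180:380],None,fx=4,fy=4))
E
```

```text
hold 26.9583 7.61
confirm 8.87 [0.1 0.4 1.3]
held 28.275 8.93
0.482 28.77 4.49
0.442 29.2 4.27
0.402 29.62 2.68
0.362 30.05 3.49
0.322 30.48 3.3
0.282 30.9 2.58
0.242 31.32 3.01
0.202 31.75 2.56
0.162 32.17 2.0
0.122 32.6 1.43
0.082 33.02 2.28
0.042 33.45 1.94
0.002 33.88 2.07
0 34.14 1.95
level 2.13 [0.5535855  0.22768511 0.15087037]
```

View pics/lev_scene.png

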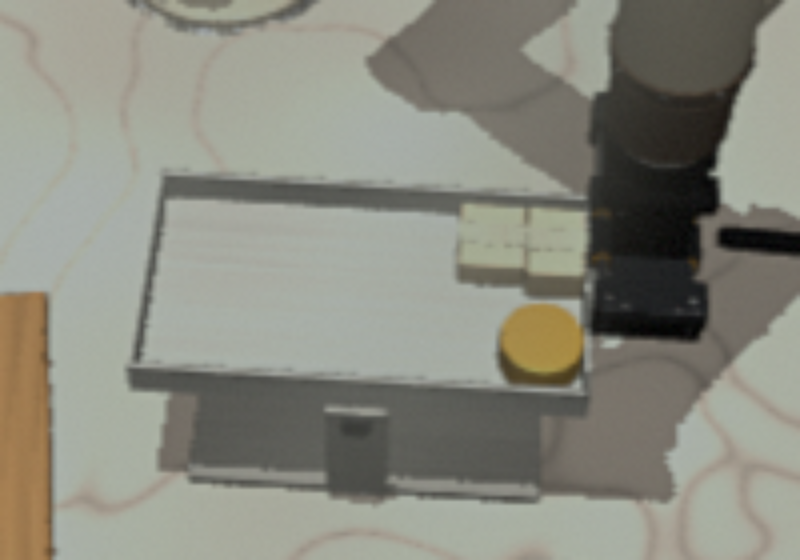

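The tray is level again with 2 N of contact left, and all portions are at the flap end. I'll lift off slowly.

```bash
python3 - <<'E'
from press import *
p,o=pose(0,.006); env.move_straight(p,o,rate=.008); print(round(fn(0,4),2))
p,o=pose(0,.13); env.move_straight(p,o,rate=.12); 
s=cur(); print(s['clock'],s['position'].round(4),s['force'].round(2))
p,o=pose(0,.14); env.move_straight(p-np.array([.1,-.06,0]),o,rate=.15); env.dwell(.3)
for n in('scene','top'):
    p=env.grab_frame(n); cv2.imwrite(f'pics/end_{n}.png',p['image'])
print(cur()['clock'])
a=cv2.imread('pics/end_scene.png');b=cv2.imread('pics/end_top.png')
c=np.vstack([cv2.resize(a[130:280,60:460],(800,300)),cv2.resize(b[120:270,180:580],(800,300))]) if 0 else np.vstack([cv2.resize(a[140:340,80:480],(600,300)),cv2.resize(b[100:300,140:540],(600,300))])
cv2.imwrite('pics/end.png',c)
E
```

```text
-0.22
36.7417 [0.5531 0.2276 0.28  ] [-0.48  0.01  0.16]
38.075
```

View pics/end.png

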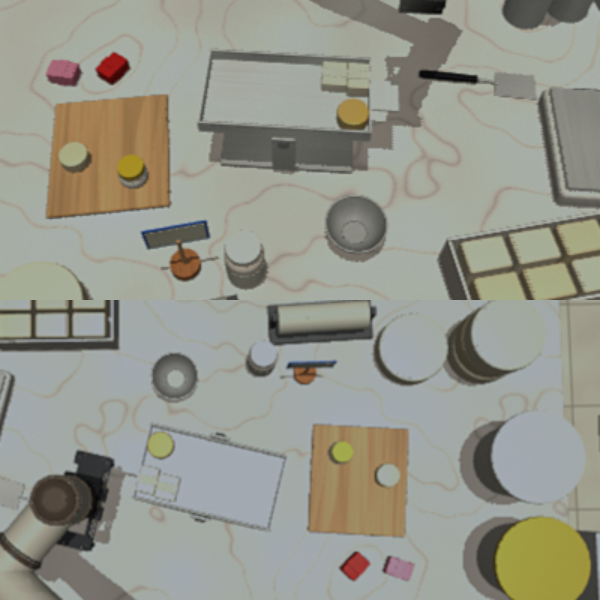

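The tray is level, the three portions are at the flap end (scene panel 348,78 and 352,112), the bystanders are where they were, and the gripper is clear of everything.

```bash
python3 -c "
from workcell import env
env.close_job(); print(env.read_state()['clock'])"
```

```text
the job is handed in; nothing more can be done
the job is handed in; nothing more can be done
```

The job is done and handed in, at about 38 s on the robot's clock (limit 72 s).

- **Loading:** I gripped the cream block on the board with a 15 N grip and laid it flat in the half of the tray away from the flap, in front of the slab. The slab and the wheel did not move in the pictures taken after release.
- **Tipping:** I pressed the flap along its hinge arc at about 3 to 6 N. The force then stepped from about 3.5 N to 8 N at about 0.52 rad, which I took as the rubber stop. I held it there for about 2 s at no more than about 9 N measured, and the pictures showed all three portions at the flap end.
- **Return:** I let the tray up at about 0.1 rad/s, staying in contact with about 2 N still on the flap at level, then lifted off slowly.
- **Last checks:** After lift-off the force reading was near zero. The final pictures show a level tray, all three portions at the flap end, the bystanders and the red and pink look-alikes in place, and the gripper clear.

The tray's length read about 320 mm in the images, against 328 mm computed from the given sizes. I took this as edge blur; the overlay and the contact heights agreed to about 1 mm. No check failed.

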